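# Turn the vial block round in its clamp dock

### The job

The vial block is clamped in its dock the wrong way round. Turn the red feed knob to draw the jaw back (the knob travels with the jaw), lift the block clear, keeping it upright, turn it half round and press it fully down in the dock with its blue end at the fixed blue-lipped stop; then turn the knob back until the block is clamped between both ends again. Leave the things standing around undisturbed, and do not use heavy force.

Things in the scene. Friction and masses are not known exactly. Their poses are not given: they have to be found in the camera images.
- dock: Fixed aluminium base plate (270 x 104 mm, 8 mm thick) with grey walls, slick-coated; the vial block is clamped in it. Origin: on the worktop under the centre of the clamped block. x axis along its length, from the fixed blue-lipped end stop (inner face at x = -0.0755) towards the feed jaw (+x); y across; z up.
- dock_seat (a point): Middle of the plate on which the block stands (dock x = y = 0, z = 8 mm). The side walls are 72 mm apart (block 70 mm wide: 1 mm to spare each side), upright to 26 mm above the worktop, then flare out about 2 mm up to z = 31 mm.
- pad_tip (a point): One of two sprung steel balls, at dock x = 0, z = 20 mm, standing 2.5 mm out of each side wall. They pinch the block's sides, which drags on it (2 to 5 N) in, out and along x: press it down until it stands hard on the plate. Pushed along x by the handle while pressed on the plate it drags far more and may jam; with its weight taken (raised 1 to 2 mm) it slides.
- dock_blue_end (a point): Tip of the blue lip on the fixed end stop, its top edge: dock x = -0.070, y = 0, z = 0.0575. The lip is 60 mm wide, z = 51 to 57.5 mm, and overhangs the clamped block's end by 5 mm. The block, standing on the plate, slides under it with 3 mm of free height.
- jaw (a joint): Travel of the feed jaw along dock +x, m: 0 clamped (jaw face at dock x = +0.0755; 151 mm between the faces for the 150 mm block), 0.020 fully open. 15 mm per radian of the knob. Closing, it slides the block along before it.
- jaw_lip (a point): Tip of the steel lip on the jaw, its top edge: dock x = 0.070 + jaw travel, y = 0, z = 0.0575; same size as the blue lip. The lip tips are 140 mm apart when clamped, 159 mm with the knob at 1.27 rad: the 150 mm block passes between them only with the jaw open and the block about 9 mm off the fixed stop.
- feed_knob (a joint): Angle of the feed knob, rad: 0 clamped, stop at about 1.36. Turning it anticlockwise seen from above opens the jaw. Easy to turn (about 0.05 N m empty). It stays where it is left.
- knob_grip (a point): Red knob: a bar 14 mm thick (point x), 46 mm long (point y), 28 mm tall, from z = 61 to 89 mm over the worktop; this point is on its axis at z = 77 mm and turns with it. At angle 0 the bar lies along dock y. It rides on the jaw, 42 mm behind the jaw face and 20 mm to dock +y, so its axis shifts along dock +x by 15 mm per radian as it turns.
- vial_block: Loose white block 150 long (x) x 70 wide (y) x 40 mm tall (z), about 0.4 kg, with wells, a blue end and two amber vials fixed in it near the blue end (tops 70 mm above the underside). Origin: centre of the underside; +x points to the blue end. Starts clamped with its blue end at the jaw. It may be set down on the worktop and regripped.
- block_handle (a point): Centre of the black bar handle over the middle of the block: bar 64 mm long (along block x), 12 mm thick (y), 14 mm tall, this point 77 mm above the block's underside; 30 mm free below the bar. Axes as the block's.
- block_blue_end (a point): Middle of the top edge of the block's blue end face, x = +0.075, y = 0, z = 0.040 in the block.
- glass_beaker: Bystander: loose glass beaker, 69 mm across, 79 mm tall; origin at the centre of its underside.
- bead_jar: Bystander: loose glass jar of beads under a foil hood, 70 mm across, 93 mm tall; origin at the centre of its underside.
- bench_timer: Bystander: loose bench timer lying on its back, 68 x 66 x 21 mm; origin at the centre of its underside.
- tape_roll: Bystander: loose roll of tape lying flat, 104 mm across, 25 mm tall; origin at the centre of its underside.

How it is judged (in metres and radians):
On the way, in this order (a step that is already met when the one before it is completed fails the run):
1. the jaw is drawn back at least 11 mm (value of joint jaw above 0.011 m), for 0.1 s.
2. the block is lifted clear of the dock, its underside over the lips (z of vial_block in the frame of dock above 0.058 m), for 0.1 s.
3. the block stands down in the dock, blue end towards the blue-lipped stop (z of vial_block in the frame of dock between 0.0045 and 0.0105 m and y of vial_block in the frame of dock between -0.004 and 0.004 m and angle between vial_block's own z axis and vertical below 0.03 rad and x of block_blue_end in the frame of dock below -0.05 m), for 0.2 s.
At the end, for the whole second after the job is handed in: The block stands on the dock's plate (underside within 3.5 mm), upright, blue end at the blue-lipped stop, within about 4 mm of its clamped place and 0.05 rad of the dock's line; the jaw is closed to less than 3 mm; all at rest (all of step 3 and x of vial_block in the frame of dock between -0.003 and 0.0045 m and value of joint jaw between -0.002 and 0.003 m and angle between the x axis of vial_block and the x axis of dock, either way round below 0.05 rad and linear speed of vial_block below 0.02 m/s); the robot touches nothing.
It fails at once if the block is tipped more than 35 degrees (angle between vial_block's own z axis and vertical above 0.61 rad).
It fails at once if the block is pushed into the dock with more than 150 N (contact force between vial_block and dock above 150 N).
It fails at once if a bystander (beaker, jar, timer or tape) is moved more than 20 mm (distance of any of glass_beaker, bead_jar, bench_timer, tape_roll from where it was at the start of the episode above 0.02 m).
It also fails if it takes over 70 s, if anything falls off the work surface, if the arm or the gripper's body presses on something with over 40 N, if the wrist force passes 120 N, or if a joint passes its speed limit or range.

### The arm

A 7-joint arm with a two-finger parallel gripper is mounted at the origin on a cart in front of the work surface, level with it; the furniture and walls round the work are solid. World frame = base frame: x ahead of the robot, y to its left, z up, the work surface at z = 0. Lengths are in mm, angles in rad, forces in N, time in s.
With the tool pointing down it reaches from about 400 to 875 mm from the base axis. Payload 4.4 kg.
Tool frame: the origin (TCP) lies at the very end of the fingers, on their centre line; the grasp point (between the pads) lies 19 mm behind it; z points along the fingers, y is the line along which they close (so a half turn about z gives the same grasp; the last joint's range is limited). The gripper opens to 85 mm and grips with 20 to 120 N. Pads are 22 mm wide; open, the fingers measure 114 mm over their backs; the gripper's body (76 mm by 85 mm) begins 54 mm behind the grasp point. The pads swing forward as they close: fully open they stand 13 mm farther back than shut.
Start: joints at [-1.268, 0.628, 0.038, 1.517, -0.027, 0.996, -0.02], TCP at [234.299, 606.319, 196.913] pointing down, gripper open.
Joint ranges: [-3.06, 3.06], [-0.37, 2.12], [-1.25, 1.32], [0.18, 2.47], [-1.1, 4.24], [0.23, 1.98], [-2.94, 2.94]. Speed limits (rad/s): [2.57, 2.57, 3.14, 3.14, 3.14, 3.14, 3.14].

### API

Orientations are given as [roll, pitch, yaw] about the fixed x, y, z axes, in that order (R = Rz(yaw) Ry(pitch) Rx(roll)).
In Python, from cell import read_state, get_image, camera_params, finish_job gives the robot as it stands.
- The arm moves only by the tool arm_command, never from a script. Its argument "deltas" is a list of rows, each an object of numbers: "dx", "dy", "dz": the shift along the world's x, y, z in m; "yaw": the turn about the world's z in degrees; "jaw": the opening, from 0 (shut) to 1 (fully open). A call has 1 to 20 rows; each row is the pose to reach, as a shift and turn from the pose commanded when the call began; what a row does not reach only later rows make up. A row lasts 1/10 s, in which the tool goes at most 50 mm and 8.59 degrees, less where a joint would pass 70% of its speed; a pose out of reach is approached as far as the arm can. A call with a gripper value outside its range is refused whole. The fingers move at their own pace and stop on an object; the grip force is fixed at half the most. Time passes only in rows, so rows that repeat a pose let the fingers close. It gives the time, the measured TCP pose, the force, the opening and the grip force at its end, in the units of the state.
- read_state(): the state, without advancing time (a new reading comes with each control period).
- get_image(name): name is "scene" or "side" or "wrist"; returns (picture, depth): 400x640x3 uint8, red, green, blue; 400x640 float32, mm along the optical axis (not along the pixel's ray), 0 where there is no reading.
- camera_params(name): a dict with "camera_matrix" (3x3 intrinsics, pixels), "extrinsics" (4x4, takes a point from camera to world coordinates). Camera axes: x right, y down, z forward; pixel columns grow to the right and rows downward; lengths in mm; the calibration is good to about 2 mm. A picture is of the moment at which its call begins: read the wrist's pose just before it. camera_params takes no time and is no camera call; for the wrist camera it gives the pose at the moment of the call.
- finish_job(): hands the job in; it is judged then, once.
The state is a dict: "clock": time; "qpos": joint angles; "qd": joint speeds; "tau": joint torques, N m; "eef_pos": TCP position; "tool_rot": TCP orientation; "force": force on the tool from outside, world axes, zero at the start; "torque": the same for the moment, N m; "width": finger opening in mm; "gripper_force": force on a finger pad.
Only numpy, scipy, OpenCV 4.12 (cv2) and the standard library are available. Lean on these libraries where they do the work, as an engineer would, in place of code of your own. Each camera call takes 0.05 s, during which the arm holds its last target. There are 200 camera calls.

## Working session

There is one attempt and no reset: what is moved stays moved. The work goes in short steps, Python scripts to look and compute and a tool call to move; the robot and the scene stay as the last step left them, time stands still between calls to the robot, and variables do not carry over. Pictures are saved under pics/ and viewed, at most 10 in all, crops included, and the job is handed in when it is done.

Besides the shell and the picture viewer there is one more tool, called after "Request:" as name(argument=value, ...) on one line, values as JSON. arm_command: Moves the arm, as the interface text tells. Its arguments: {"type":"object","properties":{"deltas":{"type":"array"}},"required":["deltas"]}

```bash
mkdir -p pics; ls; python3 - <<'E'
from cell import *
import cv2,numpy as np
s=read_state();print(s)
for n in("scene","side"):
    p,d=get_image(n);cv2.imwrite(f"pics/{n}0.png",p[...,::-1]);np.savez(f"{n}0.npz",p=p,d=d)
    print(n,camera_params(n))
E
```

```text
pics
{'clock': 0.0, 'qpos': array([-1.26778322,  0.62935058,  0.03841546,  1.51839177, -0.02701697,
        0.99623992, -0.01997493]), 'qd': array([ 1.29859251e-04,  5.20764822e-04, -2.43066358e-04, -8.72851917e-05,
        8.13886331e-04,  7.94087201e-04,  5.25600182e-04]), 'tau': array([-1.85724830e-04, -5.63402832e+01,  1.22647393e+00, -1.93445492e+01,
        1.10420154e-02,  1.04144248e-02,  1.76173580e-05]), 'eef_pos': array([234.03814059, 605.67153543, 195.97813972]), 'tool_rot': array([-3.13971992e+00, -4.73532720e-06,  2.77281627e+00]), 'force': array([ 0.35050055, -0.76153396,  0.72118012]), 'torque': array([ 0.02786984, -0.05240904, -0.01759336]), 'gripper_force': 0.0, 'width': 85.41762746179161}
scene {'camera_matrix': array([[410.73810358,   0.        , 318.1682467 ],
       [  0.        , 410.73810358, 202.13919216],
       [  0.        ,   0.        ,   1.        ]]), 'extrinsics': array([[ 8.25443923e-01, -4.21897182e-01,  3.75026795e-01,
         1.02049525e+02],
       [-5.64370890e-01, -6.30122324e-01,  5.33321062e-01,
        -7.30920295e+02],
       [ 1.13061024e-02, -6.51880836e-01, -7.58237132e-01,
         1.06693263e+03],
       [ 0.00000000e+00,  0.00000000e+00,  0.00000000e+00,
         1.00000000e+00]])}
side {'camera_matrix': array([[517.51769505,   0.        , 322.26971013],
       [  0.        , 517.51769505, 195.10836132],
       [  0.        ,   0.        ,   1.        ]]), 'extrinsics': array([[-9.99963578e-01,  1.97136108e-03, -8.30401999e-03,
         6.09089615e+02],
       [ 7.61954962e-03,  6.44548579e-01, -7.64525390e-01,
         1.22538013e+03],
       [ 3.84518869e-03, -7.64560817e-01, -6.44540124e-01,
         1.15890676e+03],
       [ 0.00000000e+00,  0.00000000e+00,  0.00000000e+00,
         1.00000000e+00]])}
```

View pics/scene0.png

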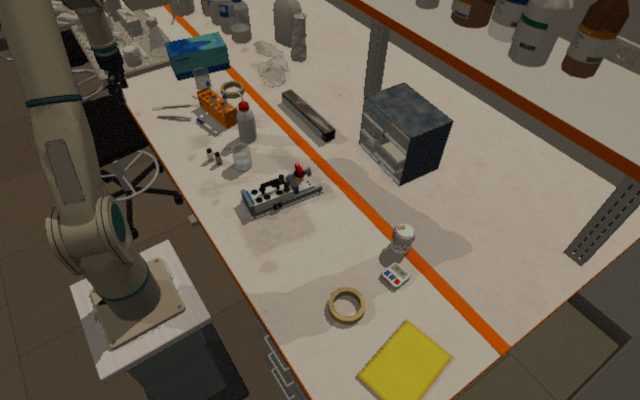

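View pics/side0.png

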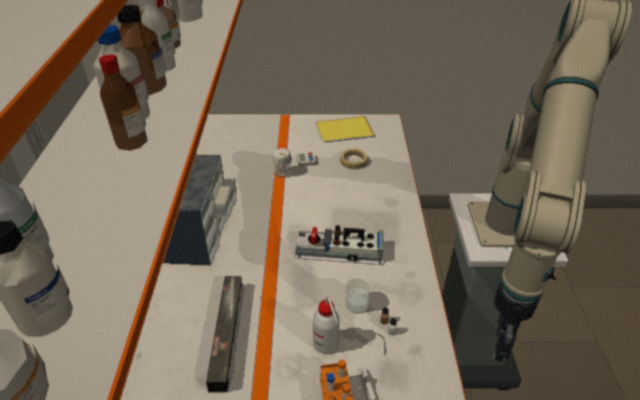

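The scene shows the dock at about (282,192), with the red knob at (298,170) and the blue lip at (248,200). In the side view the dock is at (340,245), the knob at (314,234) and the blue lip at (381,240). Next I'll measure with rays and crops.

```bash
cat > h.py <<'E'
from cell import *
import cv2,numpy as np
def ray(c,u,v):
    K=c["camera_matrix"];E=c["extrinsics"]
    d=E[:3,:3]@np.linalg.inv(K)@[u,v,1.];return E[:3,3],d
def plane(c,u,v,z):
    o,d=ray(c,u,v);return o+d*(z-o[2])/d[2]
def cloud(c,dep):
    K=c["camera_matrix"];E=c["extrinsics"];v,u=np.mgrid[:400,:640]
    P=np.stack([(u-K[0,2])*dep/K[0,0],(v-K[1,2])*dep/K[1,1],dep],-1)
    return P@E[:3,:3].T+E[:3,3]
def cents(p,lo,hi,amin=4):
    m=cv2.inRange(cv2.cvtColor(p,cv2.COLOR_RGB2HSV),lo,hi)
    n,_,st,ce=cv2.connectedComponentsWithStats(m)
    return [(st[i],ce[i]) for i in range(1,n) if st[i][4]>=amin],m
E
python3 - <<'E'
from h import *
ims=[]
for n,(x,y,w,h) in(("scene",(225,150,115,75)),("side",(285,205,115,75))):
    f=np.load(n+"0.npz");p,d=f["p"],f["d"];c=camera_params(n);X=cloud(c,d)
    ims.append(cv2.resize(p[y:y+h,x:x+w],(690,300) if 0 else (460,300),interpolation=cv2.INTER_CUBIC))
    q=p.copy();m0=np.zeros(p.shape[:2],np.uint8);m0[y:y+h,x:x+w]=1
    for name,lo,hi in(("red",(0,130,60),(8,255,255)),("red2",(170,130,60),(180,255,255)),("blue",(98,90,50),(125,255,255))):
        l,m=cents(p*m0[...,None],lo,hi)
        for st,ce in l: 
            print(n,name,st,ce.round(1),X[int(ce[1]),int(ce[0])].round(0))
    # points at heights in dock area
    Y=X[y:y+h,x:x+w].reshape(-1,3)
    for a,b in((30,52),(53,62),(75,95)):
        k=(Y[:,2]>a)&(Y[:,2]<b);print(n,a,b,k.sum(),Y[k].mean(0).round(0),cv2.minAreaRect(Y[k][:,:2].astype(np.float32)) if k.sum()>5 else '')
cv2.imwrite("pics/crop.png",np.vstack(ims)[...,::-1])
E
```

```text
scene red [295 164   8  11  50] [298.4 168.4] [613. 117.  93.]
scene blue [246 191   8  13  28] [249.5 196.9] [427. 125.  60.]
scene blue [242 194   6  10  12] [244.9 198.5] [414. 138.  46.]
scene 30 52 1051 [516. 135.  43.] ((557.1647338867188, 187.1912078857422), (291.7054748535156, 252.90878295898438), 72.56547546386719)
scene 53 62 312 [503. 139.  57.] ((534.3206787109375, 206.5770721435547), (276.6224670410156, 226.4726104736328), 84.15115356445312)
scene 75 95 205 [543. 127.  85.] ((548.0108642578125, 209.66085815429688), (159.08016967773438, 258.515380859375), 0.42316934466362)
side red [310 227   7  17  76] [313.5 234.9] [624. 139.  94.]
side blue [377 233   3  14  34] [378.1 239.3] [429. 123.  57.]
side blue [327 244   2   6  12] [327.5 246.5] [582. 143.  47.]
side 30 52 1142 [531. 134.  43.] ((542.2276000976562, 120.8134994506836), (93.22998809814453, 259.30902099609375), 83.15658569335938)
side 53 62 328 [510. 124.  58.] ((536.2116088867188, 115.1826171875), (91.16389465332031, 245.16748046875), 84.32473754882812)
side 75 95 245 [544. 140.  85.] ((553.225341796875, 189.75152587890625), (213.09103393554688, 156.81613159179688), 87.71912384033203)
```

View pics/crop.png

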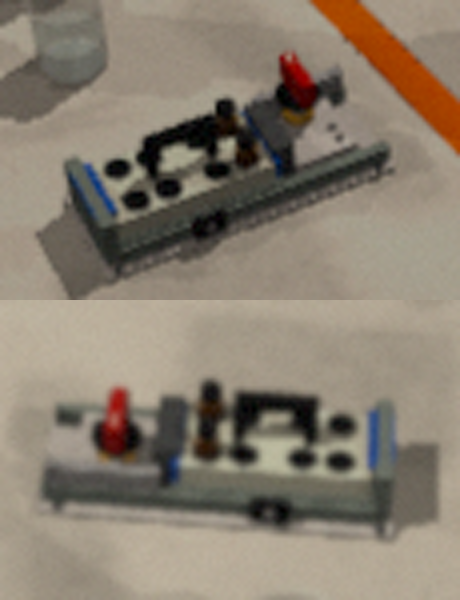

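The crops show the dock lying roughly along world +x. The blue stop is at x≈425 and the knob at about (615,130), with a grey stub behind it. I'll move above it for a wrist view.

Request:
arm_command(deltas=[{"dz":0.05},{"dz":0.1},{"dx":0.03,"dy":-0.05,"dz":0.13},{"dx":0.3,"dy":-0.48,"dz":0.15,"yaw":15},{"dx":0.3,"dy":-0.48,"dz":0.15,"yaw":15},{"dx":0.3,"dy":-0.48,"dz":0.15,"yaw":15},{"dx":0.3,"dy":-0.48,"dz":0.15,"yaw":15},{"dx":0.3,"dy":-0.48,"dz":0.15,"yaw":15},{"dx":0.3,"dy":-0.48,"dz":0.15,"yaw":15},{"dx":0.3,"dy":-0.48,"dz":0.15,"yaw":15},{"dx":0.3,"dy":-0.48,"dz":0.15,"yaw":15},{"dx":0.3,"dy":-0.48,"dz":0.15,"yaw":15},{"dx":0.3,"dy":-0.48,"dz":0.15,"yaw":15},{"dx":0.3,"dy":-0.48,"dz":0.15,"yaw":15},{"dx":0.3,"dy":-0.48,"dz":0.15,"yaw":15},{"dx":0.3,"dy":-0.48,"dz":0.15,"yaw":15}])

```text
invalid input at $.deltas[0]: expected keys dx, dy, dz, yaw, jaw
```

```bash
python3 - <<'E'
from h import *
s=read_state();print(s["eef_pos"],s["tool_rot"],s["force"])
c=camera_params("wrist");p,d=get_image("wrist");cv2.imwrite("pics/w0.png",p[...,::-1]);np.savez("w0.npz",p=p,d=d,E=c["extrinsics"],K=c["camera_matrix"])
print(c)
E
```

```text
[234.10664024 605.71937091 196.08096394] [-3.13988749e+00  3.81796699e-05  2.77276879e+00] [ 0.59240568  0.02062804 -0.12576708]
{'camera_matrix': array([[284.49813923,   0.        , 321.51506662],
       [  0.        , 284.49813923, 198.77328171],
       [  0.        ,   0.        ,   1.        ]]), 'extrinsics': array([[ 3.60429133e-01,  8.82830964e-01,  3.01164953e-01,
         1.56925695e+02],
       [ 9.32785556e-01, -3.40642881e-01, -1.17785970e-01,
         6.35437541e+02],
       [-1.39540360e-03,  3.23375813e-01, -9.46269590e-01,
         3.73898732e+02],
       [ 0.00000000e+00,  0.00000000e+00,  0.00000000e+00,
         1.00000000e+00]])}
```

View pics/w0.png

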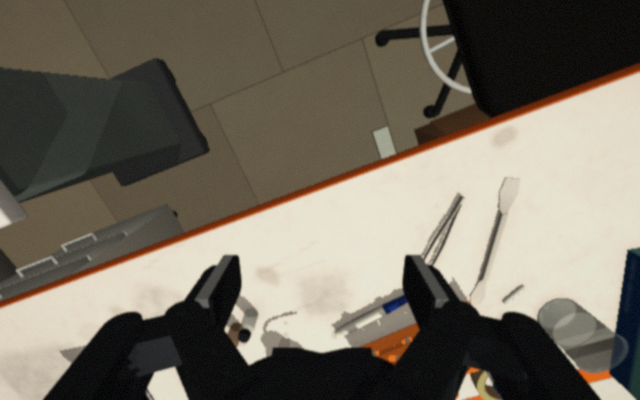

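Request:
arm_command(deltas=[{"dx":0,"dy":0,"dz":0.05,"yaw":0,"jaw":0.5},{"dx":0,"dy":0,"dz":0.1,"yaw":0,"jaw":0.5},{"dx":0.02,"dy":-0.03,"dz":0.13,"yaw":3,"jaw":0.5},{"dx":0.33,"dy":-0.48,"dz":0.15,"yaw":15,"jaw":0.5},{"dx":0.33,"dy":-0.48,"dz":0.15,"yaw":15,"jaw":0.5},{"dx":0.33,"dy":-0.48,"dz":0.15,"yaw":15,"jaw":0.5},{"dx":0.33,"dy":-0.48,"dz":0.15,"yaw":15,"jaw":0.5},{"dx":0.33,"dy":-0.48,"dz":0.15,"yaw":15,"jaw":0.5},{"dx":0.33,"dy":-0.48,"dz":0.15,"yaw":15,"jaw":0.5},{"dx":0.33,"dy":-0.48,"dz":0.15,"yaw":15,"jaw":0.5},{"dx":0.33,"dy":-0.48,"dz":0.15,"yaw":15,"jaw":0.5},{"dx":0.33,"dy":-0.48,"dz":0.15,"yaw":15,"jaw":0.5},{"dx":0.33,"dy":-0.48,"dz":0.15,"yaw":15,"jaw":0.5},{"dx":0.33,"dy":-0.48,"dz":0.15,"yaw":15,"jaw":0.5},{"dx":0.33,"dy":-0.48,"dz":0.15,"yaw":15,"jaw":0.5},{"dx":0.33,"dy":-0.48,"dz":0.15,"yaw":15,"jaw":0.5},{"dx":0.33,"dy":-0.48,"dz":0.15,"yaw":15,"jaw":0.5}])

```text
clock: 1.85
eef_pos: [563.5, 127.9, 346.6]
tool_rot: [3.141, -0.001, 3.036]
force: [-0.0, -0.2, -0.2]
width: 42.9
gripper_force: 0.0
```

```bash
python3 - <<'E'
from h import *
s=read_state();print(s["eef_pos"],s["tool_rot"],s["qpos"],s["clock"])
c=camera_params("wrist");p,d=get_image("wrist");cv2.imwrite("pics/w1.png",p[...,::-1]);np.savez("w1.npz",p=p,d=d,E=c["extrinsics"],K=c["camera_matrix"])
E
```

```text
[563.46430474 127.86547027 346.56678543] [ 3.14070616e+00 -1.36116942e-03  3.03648797e+00] [-0.36062498  0.39713334  0.13636665  1.50178021 -0.0568421   1.24747139
  1.24906622] 1.85
```

View pics/w1.png

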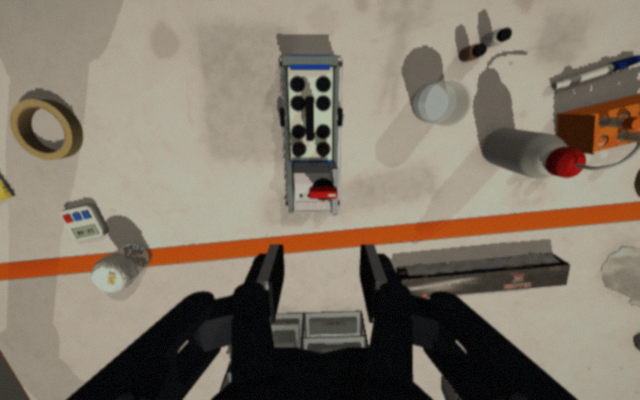

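The wrist view shows the dock upright in the image. The blue lip is at (311,66), the handle at (309,117), the steel lip at (313,160) and the knob at (322,190). The beaker, jar, timer and tape are all well clear.

```bash
python3 - <<'E'
from h import *
f=np.load("w1.npz");p,d=f["p"],f["d"];c=dict(camera_matrix=f["K"],extrinsics=f["E"]);X=cloud(c,d)
hsv=cv2.cvtColor(p,cv2.COLOR_RGB2HSV)
def R(name,m,z,box):
    x0,y0,x1,y1=box;M=np.zeros_like(m);M[y0:y1,x0:x1]=m[y0:y1,x0:x1]
    n,l,st,ce=cv2.connectedComponentsWithStats(M)
    i=1+np.argmax(st[1:,4]);v,u=np.where(l==i)
    W=np.array([plane(c,a,b,z)[:2] for a,b in zip(u,v)],np.float32)
    r=cv2.minAreaRect(W);print(name,len(u),ce[i].round(1),"mean",W.mean(0).round(1),"rect",np.round(r[0],1),np.round(r[1],1),round(r[2],1),"depth",np.median(X[v,u],0).round(1));return r
red=cv2.inRange(hsv,(0,130,90),(8,255,255))|cv2.inRange(hsv,(172,130,90),(180,255,255))
R("knob",red,89,(300,170,345,205))
R("bluelip",cv2.inRange(hsv,(100,100,60),(128,255,255)),57.5,(280,55,345,75))
# handle: by height
Z=X[...,2]
R("handle_h",((Z>82)&(Z<105)).astype(np.uint8),92,(300,90,320,145))
R("handle_dark",cv2.inRange(hsv,(0,0,0),(180,255,45)),92,(303,92,316,142))
R("blocktop",((Z>40)&(Z<54)).astype(np.uint8),48,(280,60,345,170))
R("dock",((Z>15)&(Z<130)).astype(np.uint8),31,(270,40,350,220))
# lateral edges of lip/walls: dark lip
R("white",cv2.inRange(hsv,(0,0,130),(180,60,255)),48,(288,68,334,160))
E
```

```text
knob 184 [321.6 194.2] mean [621.1 121.7] rect [621.7 123.1] [43.5 11.8] 84.0 depth [620.5 121.1  89.4]
bluelip 196 [309.5  66. ] mean [428.8 123.8] rect [428.8 123.8] [58.4  5.5] 84.0 depth [428.9 123.8  58.1]
handle_h 370 [309.3 117.4] mean [501.1 116.3] rect [502.3 115.7] [11.6 62.2] 83.4 depth [500.3 116.3  92.2]
handle_dark 342 [308.4 117.4] mean [500.9 115. ] rect [502.  114.1] [14.9 59.3] 83.4 depth [500.3 115.2  92.3]
blocktop 3306 [310.4 110.4] mean [493.3 117.2] rect [507.6 115.9] [ 79.4 160.4] 84.0 depth [489.1 118.2  48.9]
dock 8094 [311.  126.9] mean [522.4 114.3] rect [541.4 110. ] [108.5 267.4] 81.6 depth [513.9 116.1  48.9]
white 1009 [317.8  97.5] mean [475.2 131.4] rect [500.4 116.6] [ 68.5 140.4] 84.0 depth [467.3 132.3  48.6]
```

Request:
arm_command(deltas=[{"dx":0.056,"dy":-0.003,"dz":-0.05,"yaw":-90,"jaw":0.5},{"dx":0.056,"dy":-0.003,"dz":-0.1,"yaw":-90,"jaw":0.5},{"dx":0.056,"dy":-0.003,"dz":-0.2,"yaw":-90,"jaw":0.5},{"dx":0.056,"dy":-0.003,"dz":-0.2,"yaw":-90,"jaw":0.5},{"dx":0.056,"dy":-0.003,"dz":-0.2,"yaw":-90,"jaw":0.5},{"dx":0.056,"dy":-0.003,"dz":-0.2,"yaw":-90,"jaw":0.5},{"dx":0.056,"dy":-0.003,"dz":-0.2,"yaw":-90,"jaw":0.5},{"dx":0.056,"dy":-0.003,"dz":-0.2,"yaw":-90,"jaw":0.5},{"dx":0.056,"dy":-0.003,"dz":-0.2,"yaw":-90,"jaw":0.5},{"dx":0.056,"dy":-0.003,"dz":-0.2,"yaw":-90,"jaw":0.5},{"dx":0.056,"dy":-0.003,"dz":-0.22,"yaw":-90,"jaw":0.5},{"dx":0.056,"dy":-0.003,"dz":-0.22,"yaw":-90,"jaw":0.5},{"dx":0.056,"dy":-0.003,"dz":-0.22,"yaw":-90,"jaw":0.5},{"dx":0.056,"dy":-0.003,"dz":-0.22,"yaw":-90,"jaw":0.5}])

```text
clock: 3.3
eef_pos: [620.5, 124.1, 127.6]
tool_rot: [3.141, -0.001, 1.466]
force: [0.2, 0.0, 0.7]
width: 42.6
gripper_force: 0.0
```

Request:
arm_command(deltas=[{"dx":0,"dy":0,"dz":-0.035,"yaw":0,"jaw":0.5},{"dx":0,"dy":0,"dz":-0.06,"yaw":0,"jaw":0.5},{"dx":0,"dy":0,"dz":-0.064,"yaw":0,"jaw":0.5},{"dx":0,"dy":0,"dz":-0.064,"yaw":0,"jaw":0.1},{"dx":0,"dy":0,"dz":-0.064,"yaw":0,"jaw":0.1},{"dx":0,"dy":0,"dz":-0.064,"yaw":0,"jaw":0.1},{"dx":0,"dy":0,"dz":-0.064,"yaw":0,"jaw":0.1},{"dx":0,"dy":0,"dz":-0.064,"yaw":0,"jaw":0.1}])

```text
clock: 4.1
eef_pos: [620.8, 123.5, 63.7]
tool_rot: [3.14, -0.001, 1.464]
force: [-0.2, 0.2, 0.1]
width: 8.7
gripper_force: 0.0
```

```bash
python3 - <<'E'
from h import *
c=camera_params("wrist");p,d=get_image("wrist");q,_=get_image("scene");r,_=get_image("side")
a=cv2.resize(q[140:220,230:350],(390,260),interpolation=cv2.INTER_CUBIC);b=cv2.resize(r[200:280,280:400],(390,260),interpolation=cv2.INTER_CUBIC)
w=cv2.resize(p,(512,320))
o=np.zeros((590,800,3),np.uint8);o[:260,:390]=a;o[:260,400:790]=b;o[265:585,:512]=w
cv2.imwrite("pics/k1.png",o[...,::-1])
E
```

```text
(no output)
```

View pics/k1.png

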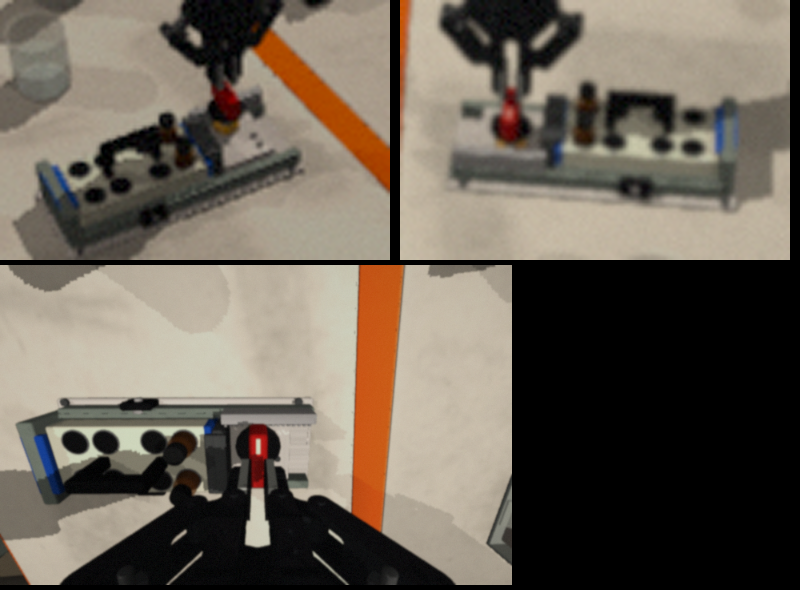

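```bash
python3 - <<'E'
from h import *
s=read_state();print(s["eef_pos"],s["tool_rot"],s["width"])
def proj(n,P):
    c=camera_params(n);e=np.linalg.inv(c["extrinsics"]);q=e[:3,:3]@P+e[:3,3];q=c["camera_matrix"]@q;return (q[:2]/q[2])
T=s["eef_pos"]
def sc(n,u):
    if n=="wrist":return u*.8+[0,265]
    if n=="scene":return (u-[230,140])*3.25
    return (u-[280,200])*3.25+[400,0]
ex=np.array([.9945,-.1045,0]);ey=np.array([.1045,.9945,0]);k=np.array([620.3,123.8,0])
for n in("wrist","scene","side"):
    print(n,"tcp",sc(n,proj(n,T)).round(),"grasp",sc(n,proj(n,T+[0,0,19])).round())
    for a,b,z in((0,23,89),(0,-23,89),(0,23,61),(0,-23,61),(7,23,89),(-7,23,89)):print("  ",a,b,z,sc(n,proj(n,k+a*ex+b*ey+[0,0,z])).round())
c=camera_params("wrist");p,d=get_image("wrist");X=cloud(c,d)
l,m=cents(p,(0,130,60),(8,255,255),50);v,u=np.where(m>0);P=X[v,u];g=np.hypot(P[:,0]-620,P[:,1]-124)<60;P=P[g]
print(len(P),np.percentile(P,[2,50,98],axis=0).round(1))
E
```

```text
[620.41001569 123.37119472  63.16057387] [ 3.14128559e+00 -1.96123748e-04  1.46380791e+00] 8.615428234120785
wrist tcp [257. 448.] grasp [256. 459.]
   0 23 89 [256. 434.]
   0 -23 89 [256. 489.]
   0 23 61 [256. 422.]
   0 -23 61 [256. 470.]
   7 23 89 [266. 434.]
   -7 23 89 [246. 434.]
scene tcp [224. 105.] grasp [224.  92.]
   0 23 89 [214.  74.]
   0 -23 89 [234. 101.]
   0 23 61 [215.  93.]
   0 -23 61 [234. 120.]
   7 23 89 [220.  71.]
   -7 23 89 [208.  76.]
side tcp [511. 123.] grasp [511. 108.]
   0 23 89 [509. 120.]
   0 -23 89 [514.  85.]
   0 23 61 [509. 142.]
   0 -23 61 [514. 107.]
   7 23 89 [501. 120.]
   -7 23 89 [516. 121.]
1354 [[615.9 103.4  67.7]
 [621.9 130.7  89.3]
 [630.9 146.8 101.6]]
```

Request:
arm_command(deltas=[{"dx":0,"dy":0,"dz":0,"yaw":0,"jaw":0},{"dx":0,"dy":0,"dz":0,"yaw":0,"jaw":0},{"dx":0,"dy":0,"dz":0,"yaw":0,"jaw":0}])

```text
clock: 4.6
eef_pos: [620.3, 123.3, 62.9]
tool_rot: [-3.142, 0.0, 1.464]
force: [0.1, -0.3, -0.2]
width: -0.2
gripper_force: 0.0
```

```bash
python3 - <<'E'
from h import *
p,d=get_image("wrist");q,_=get_image("scene");r,_=get_image("side")
a=cv2.resize(q[150:190,275:325],(400,320),interpolation=cv2.INTER_CUBIC);b=cv2.resize(r[205:255,290:340],(320,320),interpolation=cv2.INTER_CUBIC)
w=cv2.resize(p[180:310,250:390],(269,250),interpolation=cv2.INTER_CUBIC)
o=np.zeros((590,800,3),np.uint8);o[:320,:400]=a;o[:320,410:730]=b;o[330:580,:269]=w
cv2.imwrite("pics/k2.png",o[...,::-1])
X=cloud(camera_params("wrist"),d)
for v in range(190,300,8):print(v,[tuple(X[v,u].round().astype(int)) for u in (300,312,322,332,345)])
E
```

```text
190 [(np.int64(608), np.int64(148), np.int64(48)), (np.int64(617), np.int64(147), np.int64(48)), (np.int64(624), np.int64(147), np.int64(48)), (np.int64(631), np.int64(146), np.int64(48)), (np.int64(640), np.int64(145), np.int64(48))]
198 [(np.int64(607), np.int64(142), np.int64(47)), (np.int64(616), np.int64(141), np.int64(48)), (np.int64(624), np.int64(146), np.int64(65)), (np.int64(630), np.int64(140), np.int64(47)), (np.int64(639), np.int64(139), np.int64(48))]
206 [(np.int64(605), np.int64(130), np.int64(31)), (np.int64(617), np.int64(145), np.int64(73)), (np.int64(624), np.int64(147), np.int64(81)), (np.int64(630), np.int64(145), np.int64(78)), (np.int64(640), np.int64(127), np.int64(31))]
214 [(np.int64(608), np.int64(135), np.int64(61)), (np.int64(618), np.int64(145), np.int64(89)), (np.int64(623), np.int64(145), np.int64(89)), (np.int64(629), np.int64(144), np.int64(90)), (np.int64(638), np.int64(133), np.int64(62))]
222 [(np.int64(607), np.int64(129), np.int64(61)), (np.int64(617), np.int64(140), np.int64(89)), (np.int64(623), np.int64(140), np.int64(90)), (np.int64(629), n
[... 1520 characters left out ...]
, np.int64(131), np.int64(129)), (np.int64(618), np.int64(134), np.int64(136)), (np.int64(622), np.int64(134), np.int64(136)), (np.int64(627), np.int64(133), np.int64(135)), (np.int64(632), np.int64(129), np.int64(130))]
286 [(np.int64(614), np.int64(138), np.int64(145)), (np.int64(618), np.int64(135), np.int64(142)), (np.int64(622), np.int64(131), np.int64(137)), (np.int64(626), np.int64(134), np.int64(142)), (np.int64(632), np.int64(135), np.int64(144))]
294 [(np.int64(614), np.int64(135), np.int64(146)), (np.int64(618), np.int64(135), np.int64(147)), (np.int64(621), np.int64(126), np.int64(135)), (np.int64(626), np.int64(134), np.int64(147)), (np.int64(631), np.int64(134), np.int64(147))]
```

View pics/k2.png

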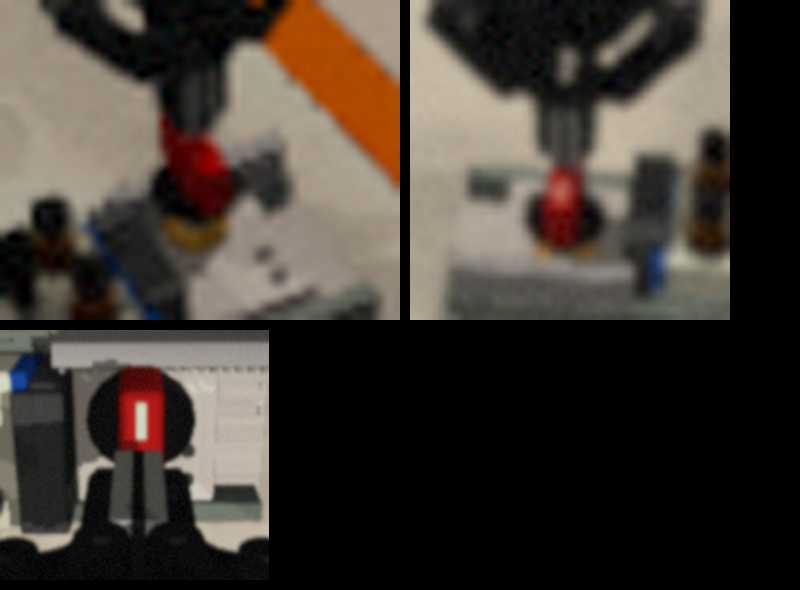

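```bash
python3 - <<'E'
from h import *
c=camera_params("side");o,d=ray(c,314.2,230);t=(134-o[1])/d[1];print("side tip",(o+t*d).round(1))
s=read_state();E=camera_params("wrist")["extrinsics"]
from scipy.spatial.transform import Rotation as Ro
Rt=Ro.from_euler("xyz",s["tool_rot"]).as_matrix()
def tool(X,pos,rot):return (X-pos)@Ro.from_euler("xyz",rot).as_matrix()
p,dd=get_image("wrist");X=tool(cloud(camera_params("wrist"),dd),s["eef_pos"],s["tool_rot"])
for v in range(236,256,2):print(v,X[v,316].round(1),X[v,328].round(1),p[v,316])
f=np.load("w1.npz");X=tool(cloud(dict(camera_matrix=f["K"],extrinsics=f["E"]),f["d"]),np.array([563.46,127.87,346.57]),[3.14071,-.00136,3.03649])
for v in range(238,270,3):print(v,X[v,276].round(1),X[v,369].round(1))
E
```

```text
side tip [620.3 134.  105.4]
236 [  7.9  -2.7 -26.4] [  8.7   4.4 -27.8] [158  20  16]
238 [  6.7  -2.7 -26.5] [  7.2   4.4 -27.6] [116  20  15]
240 [  5.5  -2.7 -26.7] [  5.6   4.4 -26.9] [104  15  14]
242 [ 10.   -2.4 -37.9] [ 10.5   4.1 -38.9] [83 40 37]
244 [ 11.1  -2.3 -42.3] [ 10.5   4.1 -41.2] [72 69 64]
246 [ 10.6  -2.3 -43.7] [ 11.    4.  -44.4] [74 73 68]
248 [ 10.7  -2.3 -45.9] [ 10.3   4.  -45.3] [70 70 65]
250 [ 10.   -2.3 -46.8] [ 10.2   3.9 -47.2] [71 72 67]
252 [ 10.9  -2.2 -50.4] [ 10.8   3.9 -50.3] [74 71 68]
254 [ 10.7  -2.2 -52.1] [ 10.7   3.8 -52.1] [70 67 64]
238 [-180.6  -93.2  345.3] [-181.1   96.6  346.2]
241 [-186.9  -93.4  344.4] [-187.4   96.8  345.3]
244 [ 11.1 -24.7 -42.5] [ 10.9  24.8 -42.1]
247 [ 10.4 -24.5 -44.4] [  9.9  24.6 -43.6]
250 [ 11.  -23.8 -48.7] [ 10.   24.1 -47. ]
253 [ 10.  -23.6 -50.1] [ 10.8  23.3 -51.4]
256 [ 10.3 -23.1 -53.6] [ 10.4  23.  -53.7]
259 [ 10.5 -22.6 -56.7] [ 10.6  22.5 -56.8]
262 [ 10.5 -22.2 -59.4] [ 10.3  22.1 -59.1]
265 [  9.8 -22.  -61. ] [ 10.4  21.7 -61.9]
268 [  8.7 -21.9 -61.8] [ 10.3  21.3 -64.3]
```

Both the wrist depth and the side view put the true fingertips about 39 mm behind the reported TCP, at z≈102, so the fingers closed above the knob. I'll open them, go 37 mm lower and grip.

Request:
arm_command(deltas=[{"dx":0,"dy":0,"dz":0.005,"yaw":0,"jaw":0.5},{"dx":0,"dy":0,"dz":0.005,"yaw":0,"jaw":0.5},{"dx":0,"dy":0,"dz":0,"yaw":0,"jaw":0.5},{"dx":0,"dy":0,"dz":0,"yaw":0,"jaw":0.5},{"dx":0,"dy":0,"dz":-0.01,"yaw":0,"jaw":0.5},{"dx":0,"dy":0,"dz":-0.02,"yaw":0,"jaw":0.5},{"dx":0,"dy":0,"dz":-0.03,"yaw":0,"jaw":0.5},{"dx":0,"dy":0,"dz":-0.037,"yaw":0,"jaw":0.5},{"dx":0,"dy":0,"dz":-0.037,"yaw":0,"jaw":0.5}])

```text
clock: 5.7
eef_pos: [619.8, 123.1, 24.4]
tool_rot: [-3.14, 0.001, 1.464]
force: [0.8, -0.9, 0.1]
width: 42.6
gripper_force: 0.0
```

Request:
arm_command(deltas=[{"dx":0,"dy":0,"dz":0,"yaw":0,"jaw":0.05},{"dx":0,"dy":0,"dz":0,"yaw":0,"jaw":0.05},{"dx":0,"dy":0,"dz":0,"yaw":0,"jaw":0.05},{"dx":0,"dy":0,"dz":0,"yaw":0,"jaw":0.05},{"dx":0,"dy":0,"dz":0,"yaw":0,"jaw":0.05}])

```text
clock: 6.2
eef_pos: [621.3, 123.2, 27.2]
tool_rot: [3.14, -0.001, 1.464]
force: [0.7, 0.4, 5.4]
width: 13.0
gripper_force: 61.3
```

Request:
arm_command(deltas=[{"dx":0.001,"dy":0,"dz":0.001,"yaw":4,"jaw":0.05},{"dx":0.003,"dy":0,"dz":0.001,"yaw":12,"jaw":0.05},{"dx":0.0052,"dy":-0.0005,"dz":0.001,"yaw":20,"jaw":0.05},{"dx":0.0073,"dy":-0.0008,"dz":0.001,"yaw":28,"jaw":0.05},{"dx":0.0094,"dy":-0.001,"dz":0.001,"yaw":36,"jaw":0.05},{"dx":0.0115,"dy":-0.0012,"dz":0.001,"yaw":44,"jaw":0.05},{"dx":0.0136,"dy":-0.0014,"dz":0.001,"yaw":52,"jaw":0.05},{"dx":0.0157,"dy":-0.0016,"dz":0.001,"yaw":60,"jaw":0.05},{"dx":0.0178,"dy":-0.0018,"dz":0.001,"yaw":68,"jaw":0.05},{"dx":0.019,"dy":-0.002,"dz":0.001,"yaw":73,"jaw":0.05},{"dx":0.019,"dy":-0.002,"dz":0.001,"yaw":73,"jaw":0.05},{"dx":0.019,"dy":-0.002,"dz":0.001,"yaw":73,"jaw":0.05}])

```text
clock: 7.4
eef_pos: [641.1, 121.7, 27.2]
tool_rot: [3.14, 0.003, 2.736]
force: [4.7, 0.5, -3.5]
width: 13.1
gripper_force: 60.2
```

Request:
arm_command(deltas=[{"dx":0,"dy":0,"dz":0,"yaw":0,"jaw":0.5},{"dx":0,"dy":0,"dz":0,"yaw":0,"jaw":0.5},{"dx":0,"dy":0,"dz":0,"yaw":0,"jaw":0.5},{"dx":0,"dy":0,"dz":0.04,"yaw":0,"jaw":0.5},{"dx":0,"dy":0,"dz":0.07,"yaw":0,"jaw":0.5},{"dx":-0.04,"dy":-0.001,"dz":0.08,"yaw":5,"jaw":0.5},{"dx":-0.09,"dy":-0.003,"dz":0.08,"yaw":12,"jaw":0.5},{"dx":-0.138,"dy":-0.0055,"dz":0.08,"yaw":17,"jaw":0.5},{"dx":-0.138,"dy":-0.0055,"dz":0.06,"yaw":17,"jaw":0.5},{"dx":-0.138,"dy":-0.0055,"dz":0.06,"yaw":17,"jaw":0.5},{"dx":-0.138,"dy":-0.0055,"dz":0.06,"yaw":17,"jaw":0.5}])

```text
clock: 8.5
eef_pos: [502.3, 115.8, 87.2]
tool_rot: [3.142, 0.001, 3.034]
force: [0.1, 0.3, -0.1]
width: 42.8
gripper_force: 0.0
```

```bash
python3 - <<'E'
from h import *
s=read_state();print(s["eef_pos"],s["tool_rot"])
# knob & jaw lip from scene/side
for n in("scene","side"):
    p,d=get_image(n);c=camera_params(n);q=np.zeros_like(p);q[140:270,270:345]=p[140:270,270:345]
    l,m=cents(q,(0,130,60),(8,255,255),10);X=cloud(c,d)
    for st,ce in l:print(n,st,ce.round(1),plane(c,*ce,85).round(1))
E
```

```text
[502.30334483 115.84824674  87.23222809] [3.14152496e+00 8.57431882e-04 3.03384358e+00]
scene [298 164  13   8  85] [303.9 167.2] [635.9 116.1  85. ]
side [301 229  14  12 111] [307.3 234.3] [640.7 131.1  85. ]
```

Request:
arm_command(deltas=[{"dx":0,"dy":0,"dz":-0.03,"yaw":0,"jaw":0.5},{"dx":0,"dy":0,"dz":-0.05,"yaw":0,"jaw":0.5},{"dx":0,"dy":0,"dz":-0.06,"yaw":0,"jaw":0.5},{"dx":0,"dy":0,"dz":-0.06,"yaw":0,"jaw":0.05},{"dx":0,"dy":0,"dz":-0.06,"yaw":0,"jaw":0.05},{"dx":0,"dy":0,"dz":-0.06,"yaw":0,"jaw":0.05},{"dx":0,"dy":0,"dz":-0.06,"yaw":0,"jaw":0.05},{"dx":0,"dy":0,"dz":-0.06,"yaw":0,"jaw":0.05}])

```text
clock: 9.4
eef_pos: [502.3, 116.1, 27.6]
tool_rot: [3.141, 0.002, 3.034]
force: [1.2, 1.1, 0.6]
width: 11.2
gripper_force: 59.7
```

Request:
arm_command(deltas=[{"dx":0,"dy":0,"dz":0.001,"yaw":0,"jaw":0.05},{"dx":0,"dy":0,"dz":0.002,"yaw":0,"jaw":0.05},{"dx":0,"dy":0,"dz":0.002,"yaw":0,"jaw":0.05},{"dx":0.002,"dy":0,"dz":0.002,"yaw":0,"jaw":0.05},{"dx":0.004,"dy":-0.0004,"dz":0.002,"yaw":0,"jaw":0.05},{"dx":0.006,"dy":-0.0006,"dz":0.002,"yaw":0,"jaw":0.05},{"dx":0.008,"dy":-0.0008,"dz":0.002,"yaw":0,"jaw":0.05},{"dx":0.0095,"dy":-0.001,"dz":0.002,"yaw":0,"jaw":0.05},{"dx":0.0095,"dy":-0.001,"dz":0.002,"yaw":0,"jaw":0.05},{"dx":0.0095,"dy":-0.001,"dz":0.002,"yaw":0,"jaw":0.05}])

```text
clock: 10.4
eef_pos: [506.9, 115.3, 28.5]
tool_rot: [-3.141, -0.007, 3.036]
force: [-5.1, 2.8, -0.1]
width: 11.0
gripper_force: 59.8
```

Request:
arm_command(deltas=[{"dx":0,"dy":0,"dz":0.001,"yaw":0,"jaw":0.05},{"dx":0.001,"dy":0,"dz":0.001,"yaw":0,"jaw":0.05},{"dx":0.001,"dy":0,"dz":0.001,"yaw":0,"jaw":0.05},{"dx":0.001,"dy":0,"dz":0.001,"yaw":0,"jaw":0.05}])

```text
clock: 10.8
eef_pos: [510.8, 114.8, 29.6]
tool_rot: [-3.141, -0.002, 3.035]
force: [-5.2, 1.1, -6.4]
width: 11.0
gripper_force: 59.1
```

Request:
arm_command(deltas=[{"dx":0.001,"dy":0,"dz":0,"yaw":0,"jaw":0.05},{"dx":0.001,"dy":0,"dz":0,"yaw":0,"jaw":0.05},{"dx":0.001,"dy":0,"dz":0.001,"yaw":0,"jaw":0.05},{"dx":0.001,"dy":0,"dz":0.003,"yaw":0,"jaw":0.05},{"dx":0.001,"dy":0,"dz":0.006,"yaw":0,"jaw":0.05}])

```text
clock: 11.3
eef_pos: [514.3, 114.5, 36.1]
tool_rot: [3.141, 0.002, 3.034]
force: [-0.2, 0.7, -8.2]
width: 10.9
gripper_force: 58.5
```

Request:
arm_command(deltas=[{"dx":-0.0015,"dy":0.0003,"dz":0,"yaw":0,"jaw":0.05},{"dx":-0.0025,"dy":0.0003,"dz":0.003,"yaw":0,"jaw":0.05},{"dx":-0.0025,"dy":0.0003,"dz":0.008,"yaw":0,"jaw":0.05},{"dx":-0.0025,"dy":0.0003,"dz":0.015,"yaw":0,"jaw":0.05},{"dx":-0.0025,"dy":0.0003,"dz":0.03,"yaw":0,"jaw":0.05},{"dx":-0.0025,"dy":0.0003,"dz":0.06,"yaw":0,"jaw":0.05},{"dx":-0.0025,"dy":0.0003,"dz":0.1,"yaw":0,"jaw":0.05},{"dx":-0.0025,"dy":0.0003,"dz":0.13,"yaw":0,"jaw":0.05},{"dx":-0.0025,"dy":0.0003,"dz":0.13,"yaw":0,"jaw":0.05}])

```text
clock: 12.2
eef_pos: [513.3, 115.7, 170.4]
tool_rot: [3.138, 0.008, 3.034]
force: [1.5, -0.2, -4.0]
width: 11.2
gripper_force: 59.3
```

Request:
arm_command(deltas=[{"dx":0,"dy":0,"dz":0,"yaw":-4,"jaw":0.05},{"dx":0,"dy":0,"dz":0,"yaw":-12,"jaw":0.05},{"dx":0,"dy":0,"dz":0,"yaw":-20,"jaw":0.05},{"dx":0,"dy":0,"dz":0,"yaw":-28,"jaw":0.05},{"dx":0,"dy":0,"dz":0,"yaw":-36,"jaw":0.05},{"dx":0,"dy":0,"dz":0,"yaw":-44,"jaw":0.05},{"dx":0,"dy":0,"dz":0,"yaw":-52,"jaw":0.05},{"dx":0,"dy":0,"dz":0,"yaw":-60,"jaw":0.05},{"dx":0,"dy":0,"dz":0,"yaw":-68,"jaw":0.05},{"dx":0,"dy":0,"dz":0,"yaw":-76,"jaw":0.05},{"dx":0,"dy":0,"dz":0,"yaw":-84,"jaw":0.05},{"dx":0,"dy":0,"dz":0,"yaw":-90,"jaw":0.05},{"dx":0,"dy":0,"dz":0,"yaw":-90,"jaw":0.05}])

```text
clock: 13.5
eef_pos: [509.0, 115.0, 164.8]
tool_rot: [-3.139, 0.001, 1.464]
force: [-0.2, 0.2, -4.3]
width: 11.1
gripper_force: 59.2
```

Request:
arm_command(deltas=[{"dx":0,"dy":0,"dz":0,"yaw":-4,"jaw":0.05},{"dx":0,"dy":0,"dz":0,"yaw":-12,"jaw":0.05},{"dx":0,"dy":0,"dz":0,"yaw":-20,"jaw":0.05},{"dx":0,"dy":0,"dz":0,"yaw":-28,"jaw":0.05},{"dx":0,"dy":0,"dz":0,"yaw":-36,"jaw":0.05},{"dx":0,"dy":0,"dz":0,"yaw":-44,"jaw":0.05},{"dx":0,"dy":0,"dz":0,"yaw":-52,"jaw":0.05},{"dx":0,"dy":0,"dz":0,"yaw":-60,"jaw":0.05},{"dx":0,"dy":0,"dz":0,"yaw":-68,"jaw":0.05},{"dx":0,"dy":0,"dz":0,"yaw":-76,"jaw":0.05},{"dx":0,"dy":0,"dz":0,"yaw":-84,"jaw":0.05},{"dx":0,"dy":0,"dz":0,"yaw":-90,"jaw":0.05},{"dx":0,"dy":0,"dz":0,"yaw":-90,"jaw":0.05}])

```text
clock: 14.8
eef_pos: [509.5, 115.2, 165.0]
tool_rot: [3.14, 0.002, -0.105]
force: [-0.7, -0.0, -3.4]
width: 11.2
gripper_force: 59.2
```

```bash
python3 - <<'E'
from h import *
s=read_state();print(s["eef_pos"],s["tool_rot"],s["force"],s["qpos"])
o=np.zeros((600,800,3),np.uint8)
c=camera_params("wrist");p,d=get_image("wrist");np.savez("w2.npz",p=p,d=d,E=c["extrinsics"],K=c["camera_matrix"]);o[:400,:640]=p
q,_=get_image("scene");o[400:600,:300]=cv2.resize(q[120:220,220:370],(300,200),interpolation=cv2.INTER_CUBIC)
r,_=get_image("side");o[400:600,310:610]=cv2.resize(r[180:280,270:420],(300,200),interpolation=cv2.INTER_CUBIC)
cv2.imwrite("pics/t.png",o[...,::-1])
E
```

```text
[509.45129062 115.19330079 165.00239573] [ 3.14045131e+00  1.78219671e-03 -1.04807723e-01] [-0.74510628 -0.03328791 -3.35325952] [-0.8582844   0.66658218  0.93749575  1.92105562 -0.68084359  0.91178756
 -1.25288483]
```

View pics/t.png

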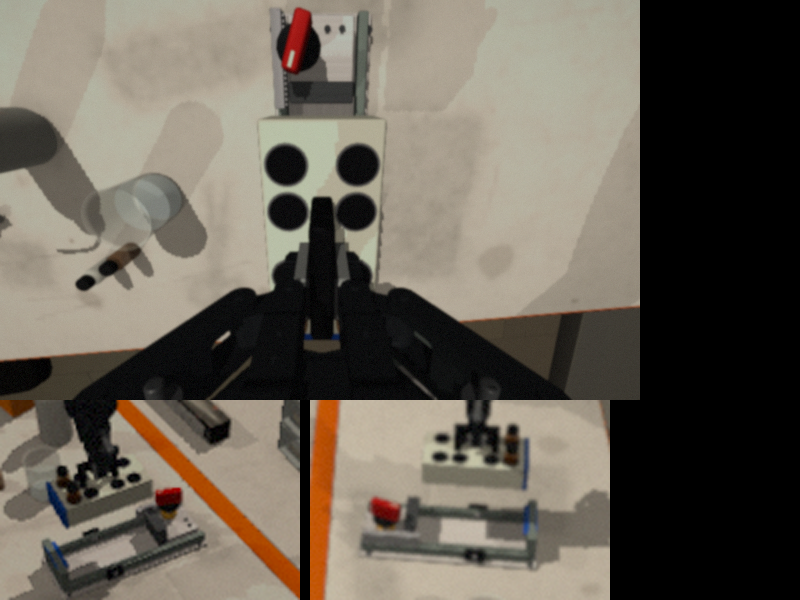

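The wrist view shows the turned block held level: its plain end's edge runs from (259,122) to (386,120), and the open jaw lip is behind it at about (322,85). I'll now measure the block relative to the tool.

```bash
python3 - <<'E'
from h import *
f=np.load("w2.npz");p,d=f["p"],f["d"];c=dict(camera_matrix=f["K"],extrinsics=f["E"]);X=cloud(c,d);Z=X[...,2]
m=((Z>175)&(Z<197)).astype(np.uint8);m[:100]=0;m[240:]=0
n,l,st,ce=cv2.connectedComponentsWithStats(m);i=1+np.argmax(st[1:,4]);M=l==i
v,u=np.where(M);zt=np.median(Z[M]);print("top z",zt,M.sum(),st[i])
# plane tilt
A=np.c_[X[M][:,:2]-X[M][:,:2].mean(0),np.ones(M.sum())];k=np.linalg.lstsq(A,X[M][:,2],rcond=None)[0];print("tilt",k)
T=np.array([509.45,115.19]);ex=np.array([.9945,-.1045]);ey=np.array([.1045,.9945])
def dk(P):q=P[:2]-[501.2,116.2];return np.array([q@ex,q@ey])
z=zt
top=[(x,v[u==x].min()) for x in range(270,376,5)]
P=np.array([plane(c,a,b-.5,z)[:2] for a,b in top]);fit=np.polyfit(P[:,1],P[:,0],1);print("end edge: yaw",np.degrees(np.arctan(-fit[0])).round(2),"mean dock",dk(P.mean(0)).round(2))
L=np.array([plane(c,u[v==y].min()-.5,y,z)[:2] for y in range(130,235,8)]);R=np.array([plane(c,u[v==y].max()+.5,y,z)[:2] for y in range(130,235,8)])
for Q in(L,R,(L+R)/2):print("side yaw",np.degrees(np.arctan(np.polyfit(Q[:,0],Q[:,1],1)[0])).round(2),dk(Q.mean(0)).round(2))
print("tcp dock",dk(T).round(2))
# jaw lip and walls: heights
for a,b in((50,62),(24,34)):
    mm=(Z>a)&(Z<b);mm[115:]=0;mm[:,:260]=0;mm[:,385:]=0;q=(X[mm][:,:2]-[501.2,116.2]);q=np.c_[q@ex,q@ey];print(a,b,mm.sum(),np.percentile(q,[2,10,50,90,98],axis=0).round(1).tolist())
E
```

```text
top z 186.49716035471522 13884 [  257   117   130   123 13884]
tilt [-1.01331913e-02 -1.18310654e-03  1.86506684e+02]
end edge: yaw -6.0 mean dock [84.38 -1.19]
side yaw -6.02 [48.27 33.81]
side yaw -5.85 [ 48.25 -35.21]
side yaw -5.94 [48.26 -0.7 ]
tcp dock [ 8.31 -0.14]
50 62 1946 [[91.6, -29.1], [94.3, -22.5], [104.8, 5.9], [141.5, 28.9], [150.8, 36.4]]
24 34 3812 [[82.7, -45.2], [110.1, -42.2], [136.6, -18.7], [165.3, 6.8], [169.7, 35.9]]
```

Request:
arm_command(deltas=[{"dx":0,"dy":0.0003,"dz":-0.03,"yaw":0,"jaw":0.05},{"dx":0,"dy":0.0003,"dz":-0.055,"yaw":0,"jaw":0.05},{"dx":0,"dy":0.0003,"dz":-0.07,"yaw":0,"jaw":0.05},{"dx":0,"dy":0.0003,"dz":-0.075,"yaw":0,"jaw":0.05},{"dx":0,"dy":0.0003,"dz":-0.075,"yaw":0,"jaw":0.05}])

```text
clock: 15.45
eef_pos: [510.3, 115.2, 90.8]
tool_rot: [3.141, 0.0, -0.107]
force: [-0.3, 0.1, -3.8]
width: 11.0
gripper_force: 59.2
```

Request:
arm_command(deltas=[{"dx":-0.0007,"dy":0.0003,"dz":-0.01,"yaw":0,"jaw":0.05},{"dx":-0.0007,"dy":0.0003,"dz":-0.022,"yaw":0,"jaw":0.05},{"dx":-0.0007,"dy":0.0003,"dz":-0.034,"yaw":0,"jaw":0.05},{"dx":-0.0007,"dy":0.0003,"dz":-0.038,"yaw":0,"jaw":0.05},{"dx":-0.0007,"dy":0.0003,"dz":-0.038,"yaw":0,"jaw":0.05}])

```text
clock: 15.95
eef_pos: [509.0, 115.6, 52.1]
tool_rot: [3.141, 0.001, -0.107]
force: [0.7, -0.4, -4.3]
width: 10.9
gripper_force: 59.2
```

Clear of the lips. I'll lower it into the walls in small steps.

Request:
arm_command(deltas=[{"dx":0,"dy":0,"dz":-0.005,"yaw":0,"jaw":0.05},{"dx":0,"dy":0,"dz":-0.009,"yaw":0,"jaw":0.05},{"dx":0,"dy":0,"dz":-0.012,"yaw":0,"jaw":0.05},{"dx":0,"dy":0,"dz":-0.015,"yaw":0,"jaw":0.05},{"dx":0,"dy":0,"dz":-0.018,"yaw":0,"jaw":0.05},{"dx":0,"dy":0,"dz":-0.018,"yaw":0,"jaw":0.05}])

```text
clock: 16.55
eef_pos: [509.7, 115.7, 34.3]
tool_rot: [3.141, -0.0, -0.107]
force: [2.0, -0.1, -8.3]
width: 10.9
gripper_force: 58.7
```

Request:
arm_command(deltas=[{"dx":0,"dy":0,"dz":-0.002,"yaw":0,"jaw":0.05},{"dx":0,"dy":0,"dz":-0.004,"yaw":0,"jaw":0.05},{"dx":0,"dy":0,"dz":-0.006,"yaw":0,"jaw":0.05},{"dx":0,"dy":0,"dz":-0.008,"yaw":0,"jaw":0.05},{"dx":0,"dy":0,"dz":-0.008,"yaw":0,"jaw":0.05},{"dx":0,"dy":0,"dz":-0.008,"yaw":0,"jaw":0.05}])

```text
clock: 17.15
eef_pos: [509.7, 115.6, 27.5]
tool_rot: [-3.141, -0.0, -0.107]
force: [-1.3, 0.6, 6.9]
width: 11.1
gripper_force: 60.7
```

Request:
arm_command(deltas=[{"dx":0,"dy":0,"dz":-0.002,"yaw":0,"jaw":0.05},{"dx":0,"dy":0,"dz":-0.003,"yaw":0,"jaw":0.05},{"dx":0,"dy":0,"dz":-0.003,"yaw":0,"jaw":0.05},{"dx":0,"dy":0,"dz":-0.003,"yaw":0,"jaw":0.05}])

```text
clock: 17.55
eef_pos: [509.8, 115.8, 27.4]
tool_rot: [-3.138, -0.001, -0.108]
force: [-9.0, 0.8, 36.3]
width: 11.0
gripper_force: 64.9
```

Request:
arm_command(deltas=[{"dx":0,"dy":0,"dz":0.003,"yaw":0,"jaw":0.5},{"dx":0,"dy":0,"dz":0.003,"yaw":0,"jaw":0.5},{"dx":0,"dy":0,"dz":0.003,"yaw":0,"jaw":0.5},{"dx":0,"dy":0,"dz":0.03,"yaw":0,"jaw":0.5},{"dx":0,"dy":0,"dz":0.07,"yaw":0,"jaw":0.5},{"dx":0.01,"dy":0,"dz":0.12,"yaw":8,"jaw":0.5},{"dx":0.02,"dy":0,"dz":0.12,"yaw":16,"jaw":0.5},{"dx":0.03,"dy":0,"dz":0.12,"yaw":24,"jaw":0.5},{"dx":0.04,"dy":0,"dz":0.12,"yaw":32,"jaw":0.5},{"dx":0.05,"dy":0,"dz":0.12,"yaw":40,"jaw":0.5},{"dx":0.06,"dy":0,"dz":0.12,"yaw":48,"jaw":0.5},{"dx":0.07,"dy":0,"dz":0.12,"yaw":56,"jaw":0.5},{"dx":0.08,"dy":0,"dz":0.12,"yaw":64,"jaw":0.5},{"dx":0.09,"dy":0,"dz":0.12,"yaw":72,"jaw":0.5},{"dx":0.1,"dy":0,"dz":0.12,"yaw":80,"jaw":0.5},{"dx":0.11,"dy":0,"dz":0.12,"yaw":88,"jaw":0.5}])

```text
clock: 19.15
eef_pos: [619.5, 115.7, 143.0]
tool_rot: [-3.14, 0.0, 1.435]
force: [0.1, -0.9, -0.3]
width: 42.5
gripper_force: 0.0
```

Request:
arm_command(deltas=[{"dx":0,"dy":0,"dz":0,"yaw":8,"jaw":0.5},{"dx":0.02,"dy":0.006,"dz":0,"yaw":16,"jaw":0.5},{"dx":0.02,"dy":0.006,"dz":0,"yaw":24,"jaw":0.5},{"dx":0.02,"dy":0.006,"dz":0,"yaw":32,"jaw":0.5},{"dx":0.02,"dy":0.006,"dz":0,"yaw":40,"jaw":0.5},{"dx":0.02,"dy":0.006,"dz":0,"yaw":48,"jaw":0.5},{"dx":0.02,"dy":0.006,"dz":0,"yaw":56,"jaw":0.5},{"dx":0.02,"dy":0.006,"dz":0,"yaw":64,"jaw":0.5},{"dx":0.02,"dy":0.006,"dz":0,"yaw":72,"jaw":0.5},{"dx":0.02,"dy":0.006,"dz":0,"yaw":75,"jaw":0.5},{"dx":0.02,"dy":0.006,"dz":-0.04,"yaw":75,"jaw":0.5},{"dx":0.02,"dy":0.006,"dz":-0.04,"yaw":75,"jaw":0.5}])

```text
clock: 20.35
eef_pos: [635.2, 120.9, 98.9]
tool_rot: [-3.136, -0.009, 2.738]
force: [-1.4, 0.0, -0.6]
width: 42.8
gripper_force: 0.0
```

```bash
python3 - <<'E'
from h import *
s=read_state();print(s["eef_pos"],s["tool_rot"],s["qpos"])
c=camera_params("wrist");p,d=get_image("wrist");cv2.imwrite("pics/w3.png",p[...,::-1])
hsv=cv2.cvtColor(p,cv2.COLOR_RGB2HSV);X=cloud(c,d)
m=(cv2.inRange(hsv,(0,130,60),(8,255,255))>0)&(X[...,2]>84)&(X[...,2]<96)
Q=X[m][:,:2].astype(np.float32);Q=Q[np.hypot(*(Q-[640,122]).T)<50];print(len(Q),cv2.minAreaRect(Q))
E
```

```text
[635.15702533 120.86117112  98.93442003] [-3.13581721 -0.00881093  2.73763468] [-0.27696507  0.73997604  0.07818722  1.60630628 -0.07348794  0.80872387
  0.99903531]
981 ((640.31982421875, 121.91598510742188), (13.30079460144043, 45.889469146728516), 66.55579376220703)
```

View pics/w3.png

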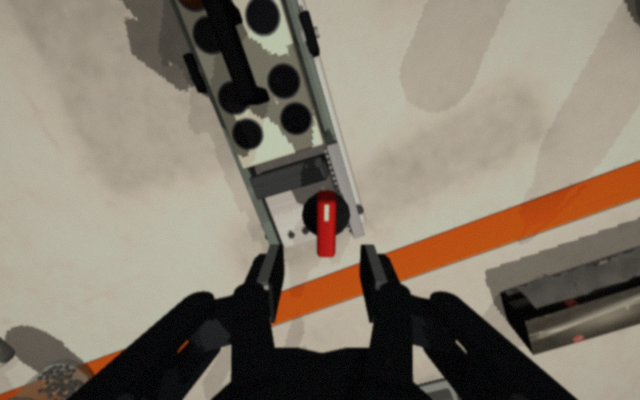

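The knob is at (326,224), aligned with the tool, and the block sits in the dock with the jaw open. I'll descend and grip.

Request:
arm_command(deltas=[{"dx":0,"dy":0,"dz":-0.015,"yaw":0,"jaw":0.5},{"dx":0,"dy":0,"dz":-0.03,"yaw":0,"jaw":0.5},{"dx":0,"dy":0,"dz":-0.05,"yaw":0,"jaw":0.5},{"dx":0,"dy":0,"dz":-0.07,"yaw":0,"jaw":0.5},{"dx":0,"dy":0,"dz":-0.076,"yaw":0,"jaw":0.5},{"dx":0,"dy":0,"dz":-0.076,"yaw":0,"jaw":0.05},{"dx":0,"dy":0,"dz":-0.076,"yaw":0,"jaw":0.05},{"dx":0,"dy":0,"dz":-0.076,"yaw":0,"jaw":0.05},{"dx":0,"dy":0,"dz":-0.076,"yaw":0,"jaw":0.05},{"dx":0,"dy":0,"dz":-0.076,"yaw":0,"jaw":0.05}])

```text
clock: 21.4
eef_pos: [640.4, 122.0, 28.7]
tool_rot: [3.14, 0.001, 2.738]
force: [0.7, 1.1, 1.4]
width: 13.0
gripper_force: 60.9
```

Request:
arm_command(deltas=[{"dx":-0.001,"dy":0.0001,"dz":0,"yaw":-4,"jaw":0.05},{"dx":-0.0026,"dy":0.0003,"dz":0,"yaw":-10,"jaw":0.05},{"dx":-0.0042,"dy":0.0004,"dz":0,"yaw":-16,"jaw":0.05},{"dx":-0.0057,"dy":0.0006,"dz":0,"yaw":-22,"jaw":0.05},{"dx":-0.0073,"dy":0.0008,"dz":0,"yaw":-28,"jaw":0.05},{"dx":-0.0089,"dy":0.0009,"dz":0,"yaw":-34,"jaw":0.05},{"dx":-0.0104,"dy":0.0011,"dz":0,"yaw":-40,"jaw":0.05},{"dx":-0.012,"dy":0.0013,"dz":0,"yaw":-46,"jaw":0.05},{"dx":-0.0136,"dy":0.0014,"dz":0,"yaw":-52,"jaw":0.05},{"dx":-0.0151,"dy":0.0016,"dz":0,"yaw":-58,"jaw":0.05},{"dx":-0.0167,"dy":0.0018,"dz":0,"yaw":-64,"jaw":0.05},{"dx":-0.0177,"dy":0.0019,"dz":0,"yaw":-68,"jaw":0.05},{"dx":-0.0177,"dy":0.0019,"dz":0,"yaw":-68,"jaw":0.05}])

```text
clock: 22.7
eef_pos: [622.7, 123.9, 28.7]
tool_rot: [3.14, -0.0, 1.551]
force: [0.2, 0.4, 2.8]
width: 12.8
gripper_force: 61.3
```

Request:
arm_command(deltas=[{"dx":-0.0007,"dy":0,"dz":0,"yaw":-2.5,"jaw":0.05},{"dx":-0.0013,"dy":0.0001,"dz":0,"yaw":-5,"jaw":0.05},{"dx":-0.0013,"dy":0.0001,"dz":0,"yaw":-5,"jaw":0.05},{"dx":-0.0013,"dy":0.0001,"dz":0,"yaw":-5,"jaw":0.05}])

```text
clock: 23.1
eef_pos: [621.4, 124.0, 28.7]
tool_rot: [3.14, -0.001, 1.466]
force: [0.6, 0.8, 5.7]
width: 12.5
gripper_force: 61.6
```

Clamped at the original angle. I'll release, lift away and check.

Request:
arm_command(deltas=[{"dx":0,"dy":0,"dz":0,"yaw":0,"jaw":0.5},{"dx":0,"dy":0,"dz":0,"yaw":0,"jaw":0.5},{"dx":0,"dy":0,"dz":0,"yaw":0,"jaw":0.5},{"dx":0,"dy":0,"dz":0.04,"yaw":0,"jaw":0.5},{"dx":0,"dy":0,"dz":0.09,"yaw":0,"jaw":0.5},{"dx":-0.02,"dy":0,"dz":0.14,"yaw":8,"jaw":0.5},{"dx":-0.04,"dy":0,"dz":0.19,"yaw":16,"jaw":0.5},{"dx":-0.06,"dy":0,"dz":0.24,"yaw":24,"jaw":0.5},{"dx":-0.06,"dy":0,"dz":0.29,"yaw":32,"jaw":0.5},{"dx":-0.06,"dy":0,"dz":0.32,"yaw":40,"jaw":0.5},{"dx":-0.06,"dy":0,"dz":0.32,"yaw":48,"jaw":0.5},{"dx":-0.06,"dy":0,"dz":0.32,"yaw":56,"jaw":0.5},{"dx":-0.06,"dy":0,"dz":0.32,"yaw":64,"jaw":0.5},{"dx":-0.06,"dy":0,"dz":0.32,"yaw":72,"jaw":0.5},{"dx":-0.06,"dy":0,"dz":0.32,"yaw":80,"jaw":0.5},{"dx":-0.06,"dy":0,"dz":0.32,"yaw":88,"jaw":0.5},{"dx":-0.06,"dy":0,"dz":0.32,"yaw":90,"jaw":0.5},{"dx":-0.06,"dy":0,"dz":0.32,"yaw":90,"jaw":0.5}])

```text
clock: 24.9
eef_pos: [560.3, 123.4, 347.6]
tool_rot: [-3.141, -0.001, 3.034]
force: [-0.0, -0.4, -0.2]
width: 42.6
gripper_force: 0.0
```

```bash
python3 - <<'E'
from h import *
s=read_state();print(s["eef_pos"],s["force"],s["clock"])
c=camera_params("wrist");p,d=get_image("wrist");X=cloud(c,d);Z=X[...,2]
cv2.imwrite("pics/w4.png",cv2.resize(p[30:230,200:440],(720,600),interpolation=cv2.INTER_CUBIC)[...,::-1])
ex=np.array([.9945,-.1045]);ey=np.array([.1045,.9945])
dk=lambda Q:np.c_[(Q-[501.2,116.2])@ex,(Q-[501.2,116.2])@ey].astype(np.float32)
D=dk(X[...,:2].reshape(-1,2)).reshape(400,640,2);D0,D1=D[...,0],D[...,1]
top=(np.abs(D0)<62)&(np.abs(D1)<30)&(Z>44)&(Z<52);print("block top z",np.median(Z[top]),top.sum())
A=np.c_[D[top],np.ones(top.sum())];print("slope",np.linalg.lstsq(A,Z[top],rcond=None)[0].round(4))
h=(Z>87)&(Z<97)&(np.abs(D0)<45)&(np.abs(D1)<15);print("handle",cv2.minAreaRect(D[h]))
hsv=cv2.cvtColor(p,cv2.COLOR_RGB2HSV)
r=(cv2.inRange(hsv,(0,130,60),(8,255,255))>0)&(Z>84)&(Z<96)&(D0>80)&(D0<170);print("knob",cv2.minAreaRect(D[r]))
b=(cv2.inRange(hsv,(100,100,60),(128,255,255))>0)&(Z>50)&(D0<-50);print("lip",cv2.minAreaRect(D[b]) if b.sum() else 0)
E
```

```text
[560.27532483 123.35545437 347.57749563] [-0.0432512  -0.39563723 -0.22343722] 24.9
block top z 49.061116529114486 2262
slope [2.40000e-03 2.00000e-04 4.90606e+01]
handle ((1.5022659301757812, -0.5077075958251953), (10.642374038696289, 62.775516510009766), 89.4690170288086)
knob ((118.13714599609375, 19.04657745361328), (43.831329345703125, 13.757189750671387), 89.85443878173828)
lip ((-71.73695373535156, 0.3423042297363281), (60.60550308227539, 7.7983622550964355), 89.73395538330078)
```

View pics/w4.png

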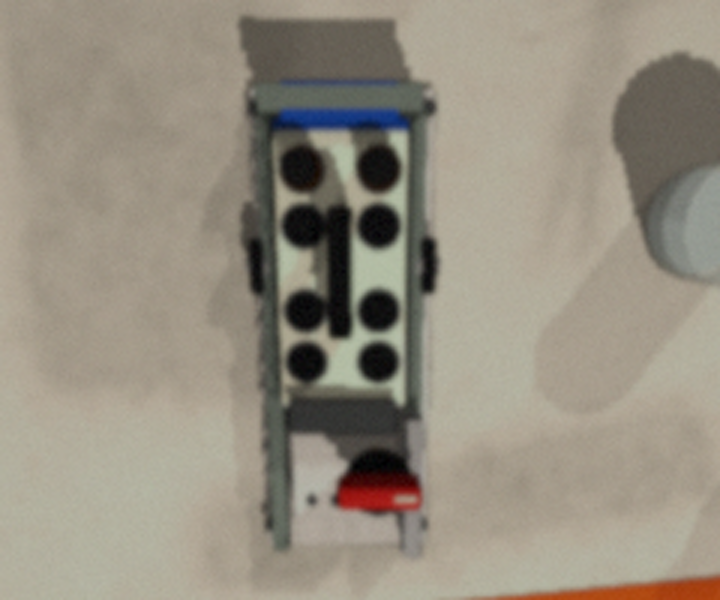

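The block is clamped with its blue end and vials at the blue lip (340,118). It is level on the plate, the knob is back square at (380,490), and the measurements match the first clamped view.

```bash
python3 -c "
from cell import *
print(finish_job())"
```

```text
the job is handed in; nothing more can be done
None
```

The block has been turned half round, pressed fully down with its blue end at the blue-lipped stop and clamped again; the job was handed in at about 25 s, and no verdict was returned.

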